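# Hold the violet reference glass in the spectroscope's light path

### The arm

A 6-joint arm with a two-finger parallel gripper is mounted at the origin on a cart in front of the work surface, level with it; the furniture and walls round the work are solid. World frame = base frame: x ahead of the robot, y to its left, z up, the work surface at z = 0. Lengths are in m, angles in rad, forces in N, time in s.
With the tool pointing down it reaches from about 0.275 to 0.875 m from the base axis. Payload 12.5 kg.
Tool frame: the origin (TCP) lies at the very end of the fingers, on their centre line; the grasp point (between the pads) lies 19 mm behind it; z points along the fingers, y is the line along which they close (so a half turn about z gives the same grasp; the last joint's range is limited). The gripper opens to 85 mm and grips with 20 to 120 N. Pads are 22 mm wide; open, the fingers measure 114 mm over their backs; the gripper's body (76 mm by 85 mm) begins 54 mm behind the grasp point. The pads swing forward as they close: fully open they stand 13 mm farther back than shut.
Start: joints at [-1.269, 0.351, 1.652, -0, 1.139, -0.085], TCP at [0.207, -0.509, 0.231] pointing down, gripper open.
Joint ranges: [-2.75, 2.75], [-0.79, 2.1], [0.01, 2.65], [-1.57, 4.71], [0.07, 3.14], [-2.87, 2.87]. Speed limits (rad/s): [2.22, 2.22, 2.79, 3.14, 3.14, 3.14].

### API

Orientations are given as a unit quaternion [w, x, y, z].
In Python, from rig import arm gives the robot as it stands.
- The arm moves only by the shell command python3 -m inch 'ROWS' [OPENING] [FORCE]. ROWS is JSON, a list of rows, each a list of 4 numbers: the shift along the tool's x, y, z in m, then the turn about the tool's z in rad. In form: [[tx, ty, tz, turn], ...]. A call has 1 to 5 rows; each row is the pose to reach, as a shift and turn from the pose commanded when the call began, along the tool's axes at that moment; what a row does not reach only later rows make up. A row lasts 1/10 s, in which the tool goes at most 50 mm and 8.59 degrees, less where a joint would pass 70% of its speed; a pose out of reach is approached as far as the arm can. A call with a gripper value outside its range is refused whole. OPENING is the opening in per cent of the stroke, from 0 (shut) to 100 (fully open), set as the call begins (- or left out, the last holds). The fingers move at their own pace and stop on an object; FORCE is the grip in N (left out, the last holds). Time passes only in rows, so rows that repeat a pose let the fingers close. It gives the time, the measured TCP pose, the force, the opening and the grip force at its end, in the units of the state.
- arm.sense(): the state, without advancing time (a new reading comes with each control period).
- arm.grab_frame(name): name is "scene" or "top"; returns the picture (480x640x3 uint8, red, green, blue); there is no depth.
- arm.camera_params(name): a dict with "camera_matrix" (3x3 intrinsics, pixels), "R" (3x3) and "t" (3): a world point X has camera coordinates R X + t. Camera axes: x right, y down, z forward; pixel columns grow to the right and rows downward; lengths in m; the calibration is good to about 2 mm. A picture is of the moment at which its call begins. camera_params takes no time and is no camera call.
- arm.finish_job(): hands the job in; it is judged then, once.
The state is a dict: "time_s": time; "joint_positions": joint angles; "joint_velocities": joint speeds; "tau": joint torques, N m; "ee_pos": TCP position; "orientation": TCP orientation; "contact_force": force on the tool from outside, world axes, zero at the start; "torque": the same for the moment, N m; "finger_gap": opening from 0.0 (shut) to 1.0 (fully open); "gripper_force": force on a finger pad.
Only numpy, scipy, OpenCV 4.12 (cv2) and the standard library are available. Lean on these libraries where they do the work, as an engineer would, in place of code of your own. Each camera call takes 0.05 s, during which the arm holds its last target. There are 200 camera calls.

### The job

Set up the gem spectroscope for a check reading: lay the black pocket spectroscope in the two V-rests of its stand with the brass slit end facing the lamp, let go of it, and swing the lamp's shutter (the lever with the red ball) fully open. Take the violet reference glass out of the rack by its two frosted sides, never touching its polished windows, and hold it upright and still in mid-air in the gap between lamp and slit, windows square to the light and centred on the light axis; the program finishes while still holding it there. Leave the green and amber glasses and the other things on the bench where they are.

Things in the scene. Friction and masses are not known exactly. Their poses are not given: they have to be found in the camera images.
- light_gap (a point): Middle of the empty light gap of the spectroscope stand, on the light axis, 65 mm above the bench. Axes: y along the level light axis, +y towards the lamp (shutter disc 40 mm away, lens 45 mm), -y towards the V-rests and the spectroscope (its slit tip comes to 39 mm away); x level and across it, roughly away from the robot; z up.
- stand: Fixed aluminium rail carrying lamp and V-rests; origin on the bench right below light_gap, same axes. Rail 62 mm wide, y = -170 to +160 mm, top 14 mm above the bench. Lamp: dark nose and silver finned cylinder along y, axis 65 mm high, radius 16 mm from y = 45 to 75 mm, then 25 mm to y = 154 mm.
- cradle (a point): Where the spectroscope's middle belongs when it lies in the V-rests: on the light axis, 65 mm above the bench, 96 mm from light_gap away from the lamp. Axes as light_gap. The two rests are grey 90 degree V notches, 6 mm thick, 31 mm to either side along y; V mouth 33 mm wide, 73 mm above the bench. Between the rests 56 mm are free along y, down to the rail 51 mm below.
- spectroscope_mid (a point): Middle of the loose pocket spectroscope (110 g), on its axis: black round barrel, 22 mm diameter, along its y. Hexagonal collars (30 mm across flats) have inner faces 42 mm either side of the middle; the barrel between is free for rests and fingers. +y: brass slit end; -y: black rubber eyepiece; 123 mm long.
- spectroscope: The same spectroscope, same origin and axes. It starts lying level on the bench on its collars, axis 15 mm high, y within 0.5 rad of world y, slit end to the robot's left. It may be or become rolled about its y axis, so use only the horizontal direction of y.
- slit_end (a point): Tip of the spectroscope's brass slit end, on its axis, 57 mm from spectroscope_mid.
- shutter (a joint): Lamp shutter angle, rad. 0: the dark disc covers the lens and the red ball stands straight up; grows to the stop at 1.2 (fully open) as the ball is pushed towards the stand's +x, away from the robot, while the disc below the pivot swings out to -x. Starts between 0 and 0.3. Friction holds it where it is left; about 0.5 N at the ball moves it.
- shutter_ball (a point): Centre of the red ball (12 mm diameter) on the shutter's thin lever, 31 mm from the pivot; 126 mm above the bench when shut, 106 mm when fully open.
- shutter_hinge (a point): Pivot of the shutter, 41 mm from light_gap towards the lamp, 95 mm above the bench; the hinge axis runs along the stand's y.
- violet_mid (a point): Centre of the loose violet reference glass, an upright block 20 mm (x) by 28 mm (y) by 60 mm (z), 76 g. Frosted pale sides: the two x faces, 20 mm apart; grip these, fingers closing along its x. Polished clear windows: the two y faces, 28 mm apart; never touch these.
- violet_glass: The violet glass, origin at the centre of its underside, axes as violet_mid. At the start it stands in a 12 mm deep pocket of the rack (1 mm of play a side), its foot 8 mm above the bench, 48 mm of it proud of the rack's top; yaw within 0.35 rad of the world axes.
- violet_top (a point): Centre of the top face of the violet glass, 30 mm above violet_mid.
- rack: Fixed dark wooden rack, 46 (x) by 150 (y) by 20 mm high with a 6 mm high foot 4 mm wider all round, origin under its centre. Three glasses of one size (violet, green, amber, in any order) stand in a row in it, 50 mm apart along its y, windows facing each other, so both frosted sides are open to the fingers.
- violet_window_a: Polished window on the violet glass's +y face, 16 x 56 mm; origin at its lower edge.
- violet_window_b: Polished window on the violet glass's -y face, 16 x 56 mm; origin at its lower edge.
- green_glass: Green reference glass in the rack, to be left there; origin at the centre of its underside.
- amber_glass: Amber reference glass in the rack, to be left there; origin at the centre of its underside.
- slip_pad: Loose pad of job slips with a red edge, 106 x 76 x 13 mm, bystander at the left; origin under its centre.
- loupe: Loose black folding loupe, 39 x 21 x 21 mm, bystander at the right; origin under its centre.
- tweezers: Loose grey tweezers, 151 x 13 x 9 mm, bystander at the right; origin under their centre.

How it is judged:
By the outcome, as a careful person would: the job done as asked, in the order asked, and still so for the second after the job is handed in, while the arm keeps its last pose, push and grip.
It also fails if it takes over 59 s, if anything falls off the work surface, if the arm or the gripper's body presses on something with over 40 N, if the wrist force passes 120 N, or if a joint passes its speed limit or range.

## Working session

There is one attempt and no reset: what is moved stays moved. The work goes in short steps, Python scripts to look and compute and a shell command to move; the robot and the scene stay as the last step left them, time stands still between calls to the robot, and variables do not carry over. Pictures are saved under pics/ and viewed, at most 10 in all, crops included, and the job is handed in when it is done.

```bash
mkdir -p pics; ls; python3 - <<'E'
from rig import arm
import cv2, numpy as np
for n in("scene","top"):
    f=arm.grab_frame(n); cv2.imwrite(f"pics/{n}0.png",f[:,:,::-1])
    p=arm.camera_params(n); print(n,{k:np.round(v,4).tolist() for k,v in p.items()})
s=arm.sense(); print(s)
E
```

```text
pics
scene {'camera_matrix': [[497.9448, 0.0, 319.765], [0.0, 497.9448, 235.1774], [0.0, 0.0, 1.0]], 'R': [[0.6922, -0.7213, 0.0235], [-0.3994, -0.41, -0.82], [0.6011, 0.5582, -0.572]], 't': [-0.4076, 0.2942, 0.908]}
top {'camera_matrix': [[445.7627, 0.0, 313.1948], [0.0, 445.7627, 243.8842], [0.0, 0.0, 1.0]], 'R': [[-0.0273, -0.9994, 0.0209], [-0.9923, 0.0246, -0.1212], [0.1206, -0.0241, -0.9924]], 't': [-0.0056, 0.549, 1.327]}
{'time_s': 0.1, 'joint_positions': array([-1.26860446e+00,  3.51207909e-01,  1.65233379e+00, -2.04706934e-05,
        1.13912065e+00, -8.46182437e-02]), 'joint_velocities': array([ 3.22959813e-05, -1.33845209e-03, -7.91454039e-04,  1.17015538e-03,
       -1.89901171e-04, -2.38226903e-03]), 'tau': array([ 2.95624322e-04, -5.06833720e+01, -2.91879147e+01, -9.34685545e-05,
        2.67967676e-03, -1.41969747e-05]), 'ee_pos': array([ 0.20740244, -0.50908055,  0.23080826]), 'orientation': array([-5.30680164e-04,  9.81354504e-01,  1.92205752e-01, -6.73092198e-05]), 'contact_force': array([-0.38447083, -0.424942  , -0.22152689]), 'torque': array([0.00820599, 0.04191906, 0.00425931]), 'gripper_force': 0.0, 'finger_gap': 1.0029272574613721}
```

View pics/scene0.png

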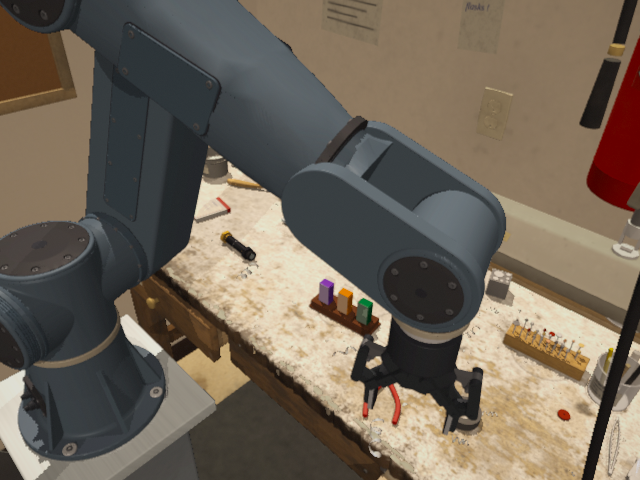

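View pics/top0.png

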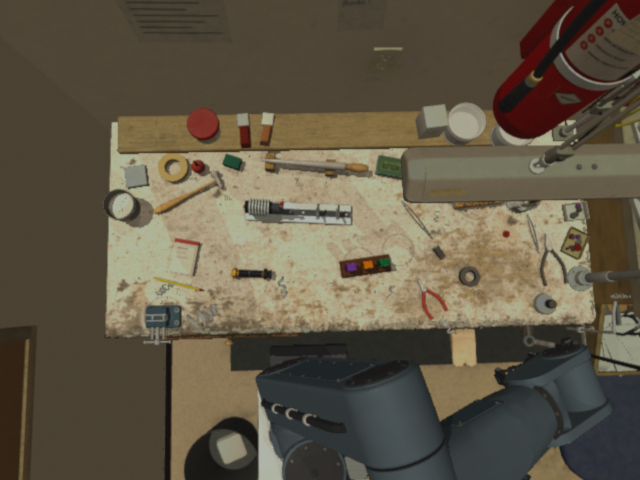

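The top view shows the spectroscope near (252,273) with its brass end at left, the violet glass near (351,267), and the stand from (245,208) to (351,215) with the lamp at left. In the scene view the arm hides the stand. I'll crop both, enlarged.

```bash
python3 - <<'E'
import cv2, numpy as np
a=cv2.imread("pics/top0.png"); s=cv2.imread("pics/scene0.png")
def crop(im,x0,y0,w,h,k): return cv2.resize(im[y0:y0+h,x0:x0+w],None,fx=k,fy=k,interpolation=cv2.INTER_CUBIC)
# top: stand+spectroscope, 5x
t1=crop(a,225,190,140,48,5.7); t2=crop(a,225,250,140,35,5.7)
cv2.imwrite("pics/c1.png",np.vstack([t1,t2]))
s1=crop(s,210,225,60,50,6.6); s2=crop(s,305,275,80,66,5); h=330
cv2.imwrite("pics/c2.png",np.hstack([s1[:h],s2[:h]])); print(t1.shape,t2.shape,s1.shape,s2.shape)
E
```

```text
(274, 798, 3) (200, 798, 3) (330, 396, 3) (330, 400, 3)
```

View pics/c1.png

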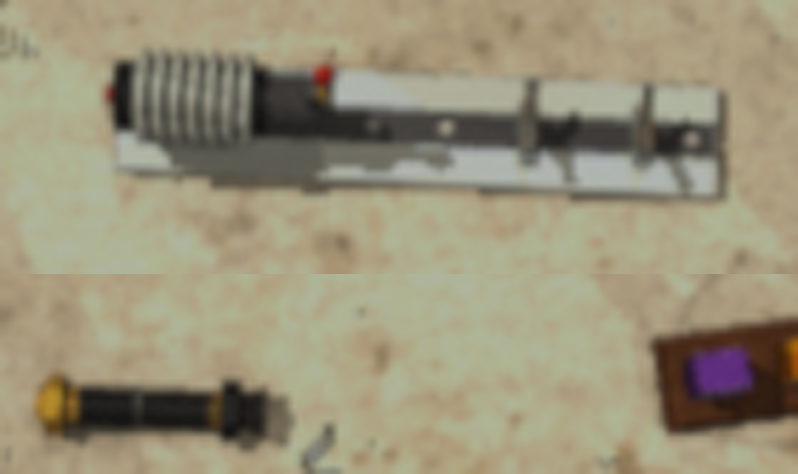

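View pics/c2.png

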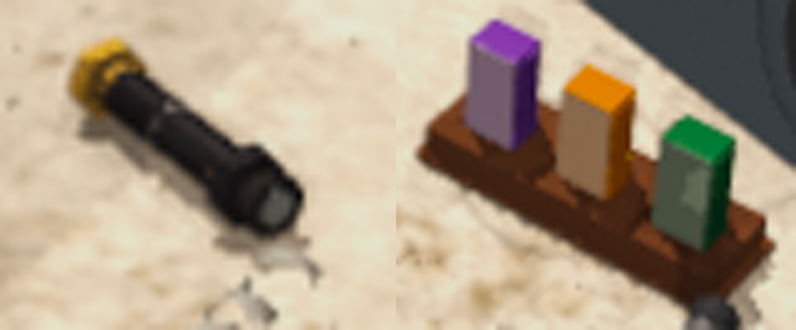

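```bash
cat > h.py <<'E'
import numpy as np, cv2
from rig import arm
C={n:arm.camera_params(n) for n in("scene","top")}
P={n:np.array(c["camera_matrix"])@np.c_[c["R"],c["t"]] for n,c in C.items()}
def un(p,k,x0,y0,cx=0,cy=0): return (np.array(p,float)-[cx,cy]+.5)/k-.5+[x0,y0]
def tri(pt,ps):
    X=cv2.triangulatePoints(P["top"],P["scene"],np.array(pt,float).reshape(-1,2).T,np.array(ps,float).reshape(-1,2).T); return (X[:3]/X[3]).T
def onz(n,p,z):
    M=P[n]; A=np.c_[M[:,0],M[:,1],M[:,2]*z+M[:,3]]; q=np.linalg.solve(A,np.c_[np.array(p,float).reshape(-1,2),np.ones(np.size(p)//2)].T); return (q[:2]/q[2]).T
def proj(n,X):
    q=P[n]@np.r_[np.ravel(X),1]; return q[:2]/q[2]
E
python3 - <<'E'
from h import *
np.set_printoptions(precision=4,suppress=True)
T1=lambda p:un(p,5.7,225,190); T2=lambda p:un(p,5.7,225,250,0,274)
S1=lambda p:un(p,6.6,210,225); S2=lambda p:un(p,5,305,275,396,0)
vt=T2([[690,350],[748,345],[754,392],[697,398]]); vs=S2([[469,47],[497,19],[541,41],[515,67]])
print("violet corners top@z.068\n",onz("top",vt,.068),"\nscene@z.068\n",onz("scene",vs,.068)); print("tri centre",tri(vt.mean(0),vs.mean(0)))
st,se=T2([[37,403],[267,412]]),S1([[85,80],[280,203]])
print("spec ends tri",tri(st,se),"top@.015",onz("top",st,.015),"scene",onz("scene",se,.015))
print("rail right end",onz("top",T1([[722,90],[721,196],[118,170]]),.014))
print("rests",onz("top",T1([[529,124],[646,124]]),.073)); print("ball",onz("top",T1([323,75]),.125))
print("lamp sides big",onz("top",T1([[195,53],[195,142],[132,97],[255,97]]),.065))
E
```

```text
violet corners top@z.068
 [[ 0.4853 -0.1136]
 [ 0.4871 -0.1439]
 [ 0.4626 -0.1461]
 [ 0.4603 -0.1164]] 
scene@z.068
 [[ 0.4578 -0.1219]
 [ 0.4801 -0.1174]
 [ 0.4829 -0.141 ]
 [ 0.4623 -0.1448]]
tri centre [[ 0.4734 -0.1298  0.0655]]
spec ends tri [[0.4674 0.2363 0.0082]
 [0.461  0.1103 0.018 ]] top@.015 [[0.4699 0.2331]
 [0.4619 0.1101]] scene [[0.4597 0.2299]
 [0.4629 0.1139]]
rail right end [[ 0.6697 -0.143 ]
 [ 0.6107 -0.1402]
 [ 0.6329  0.1885]]
rests [[ 0.6416 -0.0342]
 [ 0.6401 -0.0956]]
ball [[0.6589 0.0708]]
lamp sides big [[0.6853 0.1409]
 [0.6376 0.1415]
 [0.6624 0.1742]
 [0.661  0.1096]]
```

```bash

python3 -m inch '[[0.033,-0.036,0,-0.15],[0.066,-0.072,0,-0.30],[0.099,-0.107,0,-0.45],[0.132,-0.143,0,-0.60],[0.166,-0.179,0,-0.75]]' 55
python3 -m inch '[[0.048,-0.004,0,-0.08],[0.097,-0.007,0,-0.15],[0.146,-0.011,0,-0.23],[0.194,-0.014,0,-0.31],[0.243,-0.018,0,-0.383]]'
python3 -m inch '[[0.046,0.015,0,0],[0.093,0.030,0,0],[0.139,0.044,0,0],[0.186,0.059,0,0],[0.232,0.074,0,0]]'
cat > goal.py <<'E'
import sys,numpy as np
from rig import arm
from scipy.spatial.transform import Rotation as R
# usage: goal.py x y z psi(tool x yaw) : shift and turn in tool axes from measured pose
x,y,z,p=map(float,sys.argv[1:5]); s=arm.sense(); q=s["orientation"]; M=R.from_quat([*q[1:],q[0]]).as_matrix()
psi=np.arctan2(M[1,0],M[0,0]); d=M.T@(np.array([x,y,z])-s["ee_pos"])
print("t",s["time_s"],"at",np.round(s["ee_pos"],4),"psi",round(psi,4),"zaxis",np.round(M[:,2],4),"gap",round(s["finger_gap"],3),"F",np.round(s["contact_force"],1),"-> shift",np.round(d,4),"turn",round(-(p-psi),4))
E
python3 goal.py 0.465 0.175 0.10 1.52
python3 - <<'E'
from h import *
for n in("scene","top"): cv2.imwrite(f"pics/{n}1.png",arm.grab_frame(n)[:,:,::-1])
a=cv2.imread("pics/top1.png");s=cv2.imread("pics/scene1.png")
cv2.imwrite("pics/d1.png",np.vstack([cv2.resize(s,(560,420)),cv2.resize(a[190:238,225:365],(560,170),interpolation=cv2.INTER_CUBIC)]))
E
```

```text
time_s: 0.6
ee_pos: [0.2938, -0.279, 0.2311]
orientation: [-0.0, 0.841, 0.541, 0.0]
contact_force: [0.5, -0.3, 0.3]
finger_gap: 0.548
gripper_force: 0.0
time_s: 1.1
ee_pos: [0.3798, -0.051, 0.2314]
orientation: [0.0, 0.724, 0.69, 0.0]
contact_force: [1.5, -0.9, 0.0]
finger_gap: 0.553
gripper_force: 0.0
time_s: 1.6
ee_pos: [0.4654, 0.1773, 0.2311]
orientation: [-0.0, 0.725, 0.689, -0.0]
contact_force: [1.8, -1.8, 0.3]
finger_gap: 0.551
gripper_force: 0.0
t 1.6 at [0.4654 0.1773 0.2311] psi 1.5203 zaxis [-2.e-04 -2.e-04 -1.e+00] gap 0.551 F [ 1.8 -1.8  0.3] -> shift [-0.0023 -0.0003  0.1311] turn 0.0003
```

View pics/d1.png

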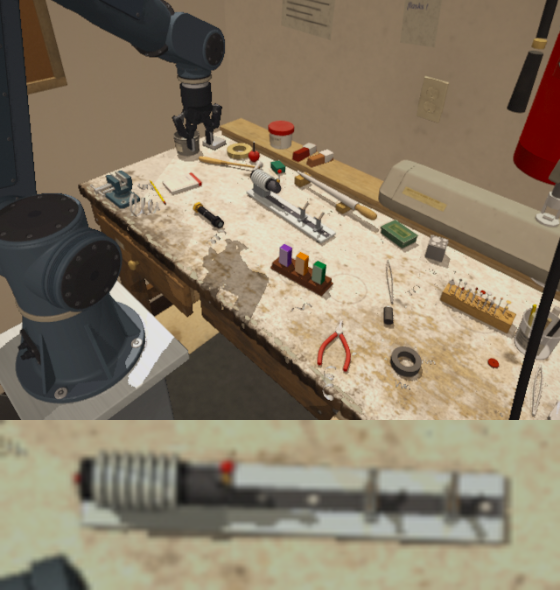

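The scene view is now clear: in 640-pixel coordinates the stand runs from about (285,190) to (385,280). I'll enlarge that part.

```bash
python3 - <<'E'
import cv2
s=cv2.imread("pics/scene1.png")
cv2.imwrite("pics/e1.png",cv2.resize(s[185:285,275:390],None,fx=6,fy=6,interpolation=cv2.INTER_CUBIC))
E
```

```text
(no output)
```

View pics/e1.png

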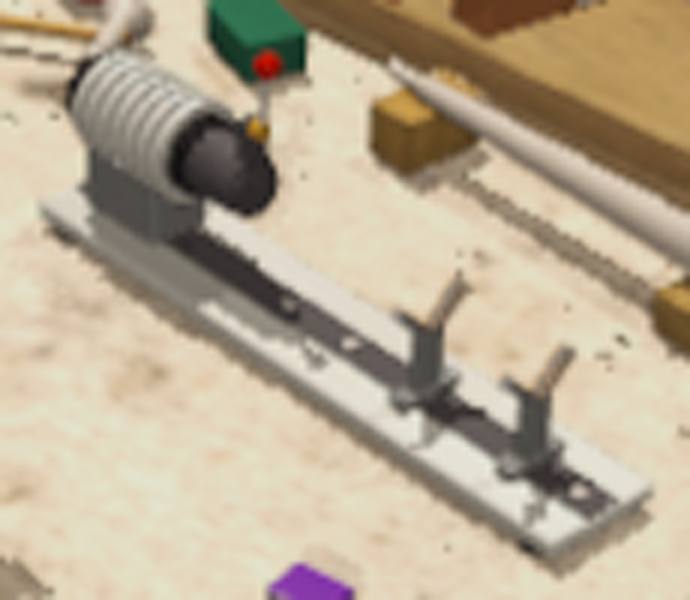

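```bash
cat > fit.py <<'E'
from h import *
from scipy.optimize import least_squares
np.set_printoptions(precision=4,suppress=True)
T=lambda p:un(p,5.7,225,190); S=lambda p:un(p,6,275,185)
F=[("top",T([722,90]),(31,-170,14)),("top",T([721,194]),(-31,-170,14)),("top",T([118,170]),(-31,160,14)),
("top",T([529,124]),(0,-65,73)),("top",T([646,124]),(0,-127,73)),("top",T([195,97.5]),(0,115,65)),
("scene",S([543,545]),(-31,-170,14)),("scene",S([652,490]),(31,-170,14)),("scene",S([42,208]),(-31,160,14)),
("scene",S([433,298]),(0,-65,73)),("scene",S([540,365]),(0,-127,73)),("scene",S([257,130]),(0,38,95))]
def W(v,X): # stand frame mm -> world; v=(x,y,yaw), y axis=(sin yaw,cos yaw)
    X=np.array(X)/1e3; c,s=np.cos(v[2]),np.sin(v[2]); return np.array([v[0]+c*X[0]+s*X[1],v[1]-s*X[0]+c*X[1],X[2]])
def fit(F): return least_squares(lambda v:np.ravel([proj(n,W(v,X))-p for n,p,X in F]),[.65,.03,.07],loss="soft_l1",x_scale=[.01,.01,.01])
if __name__=="__main__":
    for nm,G in (("all",F),("top",F[:6]),("scene",F[6:])):
        r=fit(G); print(nm,r.x,"cradle",W(r.x,(0,-96,65)),"hinge",W(r.x,(0,41,95)))
    r=fit(F)
    for n,p,X in F: print(n,X,p-proj(n,W(r.x,X)))
    for th in (0,.1,.2,.3): print(th, S([267,65])-proj("scene",W(r.x,(31*np.sin(th),41,95+31*np.cos(th)))), T([323,75])-proj("top",W(r.x,(31*np.sin(th),41,95+31*np.cos(th)))))
E
python3 fit.py
```

```text
all [0.6498 0.0288 0.0841] cradle [ 0.6417 -0.0669  0.065 ] hinge [0.6532 0.0696 0.095 ]
top [0.6514 0.0284 0.0765] cradle [ 0.6441 -0.0673  0.065 ] hinge [0.6545 0.0692 0.095 ]
scene [0.6469 0.0275 0.0876] cradle [ 0.6385 -0.0682  0.065 ] hinge [0.6505 0.0683 0.095 ]
top (31, -170, 14) [-0.109  -1.0218]
top (-31, -170, 14) [ 0.6364 -2.2829]
top (-31, 160, 14) [ 0.7579 -0.1793]
top (0, -65, 73) [-0.5744  0.9232]
top (0, -127, 73) [-0.7251 -0.3182]
top (0, 115, 65) [ 0.7372 -0.6554]
scene (-31, -170, 14) [-1.1954 -0.7935]
scene (31, -170, 14) [-0.7052  0.3863]
scene (-31, 160, 14) [0.3049 1.3657]
scene (0, -65, 73) [0.2971 2.4298]
scene (0, -127, 73) [0.2366 2.2865]
scene (0, 38, 95) [-1.7991 -1.0304]
0 [ 0.367  -1.0059] [-0.4286 -1.8456]
0.1 [-0.5442 -0.6691] [-0.5018 -0.8002]
0.2 [-1.4408 -0.4417] [-0.5794  0.211 ]
0.3 [-2.3136 -0.3253] [-0.6607  1.1771]
```

```bash
cat > edge.py <<'E'
from fit import *
from scipy.ndimage import map_coordinates, gaussian_filter
v0=fit(F).x
def edge(n,A,B,half=5):
    """points along the image of stand line A-B where the saturation step is strongest across it"""
    im=cv2.imread(f"pics/{n}1.png"); im=im.astype(np.float32); sat=im[...,2]-im[...,0]; sat=gaussian_filter(sat,.7)
    a,b=proj(n,W(v0,A)),proj(n,W(v0,B)); u=(b-a)/np.linalg.norm(b-a); w=np.array([-u[1],u[0]]); o=np.arange(-half,half+.01,.1); pts=[]
    for t in np.linspace(.03,.97,60):
        q=a+t*(b-a)+o[:,None]*w; g=np.gradient(map_coordinates(sat,[q[:,1],q[:,0]],order=1)); i=np.argmax(np.abs(g)); pts.append([t*np.linalg.norm(b-a),o[i],g[i]])
    pts=np.array(pts); m=np.polyfit(pts[:,0],pts[:,1],1)
    for _ in range(5):
        e=np.abs(pts[:,1]-np.polyval(m,pts[:,0])); k=e<max(.3,1.5*np.median(e)); m=np.polyfit(pts[k,0],pts[k,1],1)
    L=np.linalg.norm(b-a); print(n,A,B,"offset px at ends",np.round([np.polyval(m,0),np.polyval(m,L)],2),"inl",k.sum(),"sd",e[k].std().round(2))
    return [(n,a+s*L*u+np.polyval(m,s*L)*w,w,np.array(A)+s*(np.array(B)-np.array(A))) for s in (.05,.95)]
E_=[]
for n in("top","scene"):
    E_.append(edge(n,(31,-168,14),(31,20,14))); E_.append(edge(n,(-31,-168,14),(-31,155,14))); E_.append(edge(n,(-29,-170,14),(29,-170,14)))
def res(v,G): return np.array([(proj(n,W(v,X))-p)@w for n,p,w,X in G])
for nm,G in(("top",sum(E_[:3],[])),("scene",sum(E_[3:],[])),("both",sum(E_,[]))):
    r=least_squares(res,v0,args=(G,),x_scale=[.01]*3,loss="soft_l1"); print(nm,r.x,"res",np.round(res(r.x,G),2),"cradle",W(r.x,(0,-96,65)))
E
python3 edge.py
```

```text
top (31, -168, 14) (31, 20, 14) offset px at ends [1.38 0.8 ] inl 40 sd 0.1
top (-31, -168, 14) (-31, 155, 14) offset px at ends [ 1.01 -1.14] inl 43 sd 0.18
top (-29, -170, 14) (29, -170, 14) offset px at ends [-0.34 -1.17] inl 39 sd 0.01
scene (31, -168, 14) (31, 20, 14) offset px at ends [0.13 1.15] inl 36 sd 0.2
scene (-31, -168, 14) (-31, 155, 14) offset px at ends [-1.86 -2.61] inl 36 sd 0.07
scene (-29, -170, 14) (29, -170, 14) offset px at ends [1.76 1.22] inl 45 sd 0.08
top [0.6507 0.0311 0.0624] res [-0.06 -0.69  0.36  0.29 -0.2   0.2 ] cradle [ 0.6447 -0.0648  0.065 ]
scene [0.6448 0.0246 0.0633] res [-0.56 -2.39  1.45  0.57 -0.05  0.05] cradle [ 0.6387 -0.0712  0.065 ]
both [0.6491 0.0276 0.0654] res [-0.6  -1.07 -0.18  0.03  0.94  1.38  0.51 -1.3   2.6   1.73 -1.16 -1.  ] cradle [ 0.6429 -0.0682  0.065 ]
```

```bash
python3 - <<'E'
from h import *
np.set_printoptions(precision=4,suppress=True)
for n,(x0,x1,y0,y1) in {"top":(228,275,264,284),"scene":(215,258,228,265)}.items():
    im=cv2.imread(f"pics/{n}0.png")[y0:y1,x0:x1].astype(int)
    m=(im.max(2)<75).astype(np.uint8)
    k,l,st,c=cv2.connectedComponentsWithStats(m); b=1+np.argmax(st[1:,4]); yx=np.argwhere(l==b)[:,::-1]+[x0,y0]
    vx,vy,cx,cy=cv2.fitLine(yx.astype(np.float32),cv2.DIST_HUBER,0,.01,.01).ravel()
    t=(yx-[cx,cy])@[vx,vy]; e=np.array([[cx,cy]])+np.outer([t.min()-.5,t.max()+.5],[vx,vy])
    print(n,"n",len(yx),"ends px",e,"world z.015",onz(n,e,.015))
    g=(im[...,2]-im[...,0]>60)&(im[...,2]>90); q=np.argwhere(g)[:,::-1]+[x0,y0]
    q=q[(np.abs((q-[cx,cy])@[-vy,vx])<5)]; t2=(q-[cx,cy])@[vx,vy]; print("brass t",np.percentile(t2,[0,5,50,95,100]),"dark t",t.min(),t.max())
E
```

```text
top n 235 ends px [[235.5062 273.8464]
 [271.5105 274.039 ]] world z.015 [[0.4646 0.2197]
 [0.4611 0.1098]]
brass t [-23.2576 -23.2456 -20.2443 -16.2537 -16.2417] dark t -18.23629185628745 16.768556638372658
scene n 284 ends px [[225.1603 236.6216]
 [254.1096 258.3547]] world z.015 [[0.4649 0.2253]
 [0.4587 0.1008]]
brass t [-23.5021 -22.7423 -20.1016 -15.7798 -14.5035] dark t -17.700084930726007 17.499257558516547
```

```bash

python3 -m inch '[[-0.002,-0.002,0.045,0],[-0.002,-0.002,0.09,0],[-0.002,-0.002,0.135,0],[-0.002,-0.002,0.175,0],[-0.002,-0.002,0.20,-0.006]]'
python3 -m inch '[[0,0,0.013,0],[0,0,0.025,0],[0,0,0.025,0]]'
python3 -m inch '[[0,0,0,0],[0,0,0,0],[0,0,0,0],[0,0,0,0],[0,0,0,0]]' 0 40
python3 -m inch '[[0,0,0,0],[0,0,-0.01,0],[0,0,-0.03,0],[0,0,-0.06,0],[0,0,-0.10,0]]'
python3 goal.py 0.644 -0.066 0.16 1.507
python3 - <<'E'
from h import *
for n in("scene","top"): cv2.imwrite(f"pics/{n}2.png",arm.grab_frame(n)[:,:,::-1])
E
```

```text
time_s: 2.2
ee_pos: [0.4616, 0.1722, 0.0286]
orientation: [-0.001, 0.723, 0.691, -0.002]
contact_force: [-0.4, -0.5, 0.2]
finger_gap: 0.551
gripper_force: 0.0
time_s: 2.5
ee_pos: [0.4629, 0.1729, 0.0058]
orientation: [-0.0, 0.723, 0.691, -0.0]
contact_force: [0.2, 0.1, 0.2]
finger_gap: 0.55
gripper_force: 0.0
time_s: 3.0
ee_pos: [0.464, 0.1733, 0.0075]
orientation: [0.001, 0.723, 0.691, 0.001]
contact_force: [-1.6, -0.6, 7.9]
finger_gap: 0.238
gripper_force: 39.1
time_s: 3.5
ee_pos: [0.4623, 0.1729, 0.1073]
orientation: [-0.0, 0.723, 0.691, -0.001]
contact_force: [0.6, 0.2, -0.9]
finger_gap: 0.237
gripper_force: 39.6
t 3.5 at [0.4623 0.1729 0.1073] psi 1.5259 zaxis [-1.9e-03 -5.0e-04 -1.0e+00] gap 0.237 F [ 0.6  0.2 -0.9] -> shift [-0.2305  0.1921 -0.0529] turn 0.0189
```

```bash

python3 -m inch '[[-0.01,0.01,-0.02,0],[-0.04,0.03,-0.04,0],[-0.07,0.055,-0.053,0.01],[-0.10,0.08,-0.053,0.019],[-0.13,0.105,-0.053,0.019]]'
python3 -m inch '[[-0.03,0.025,0,0],[-0.06,0.05,0,0],[-0.085,0.072,0,0],[-0.099,0.085,0,0],[-0.1025,0.0875,0,0]]'
python3 -m inch '[[0,0,0,0],[0,0,0,0],[0,0,0,0]]'
python3 goal.py 0.644 -0.068 0.16 1.508
python3 - <<'E'
from h import *
for n in("scene","top"): cv2.imwrite(f"pics/{n}3.png",arm.grab_frame(n)[:,:,::-1])
a=cv2.imread("pics/top3.png");s=cv2.imread("pics/scene3.png")
cv2.imwrite("pics/f1.png",np.hstack([cv2.resize(s[170:290,275:395],(480,480),interpolation=cv2.INTER_CUBIC),cv2.resize(a[170:290,280:360],(320,480),interpolation=cv2.INTER_CUBIC)]))
E
```

```text
time_s: 4.1
ee_pos: [0.563, 0.0372, 0.1601]
orientation: [0.0, 0.729, 0.684, 0.0]
contact_force: [0.5, 0.9, -1.8]
finger_gap: 0.235
gripper_force: 39.6
time_s: 4.6
ee_pos: [0.6436, -0.071, 0.1591]
orientation: [0.0, 0.73, 0.684, -0.0]
contact_force: [-0.9, -0.6, -1.3]
finger_gap: 0.234
gripper_force: 39.6
time_s: 4.9
ee_pos: [0.6425, -0.0684, 0.1594]
orientation: [-0.0, 0.729, 0.684, -0.0]
contact_force: [0.3, -0.1, -1.1]
finger_gap: 0.241
gripper_force: 39.6
t 4.9 at [ 0.6425 -0.0684  0.1594] psi 1.5078 zaxis [-3.e-04  1.e-04 -1.e+00] gap 0.241 F [ 0.3 -0.1 -1.1] -> shift [ 0.0005  0.0015 -0.0006] turn -0.0002
```

View pics/f1.png

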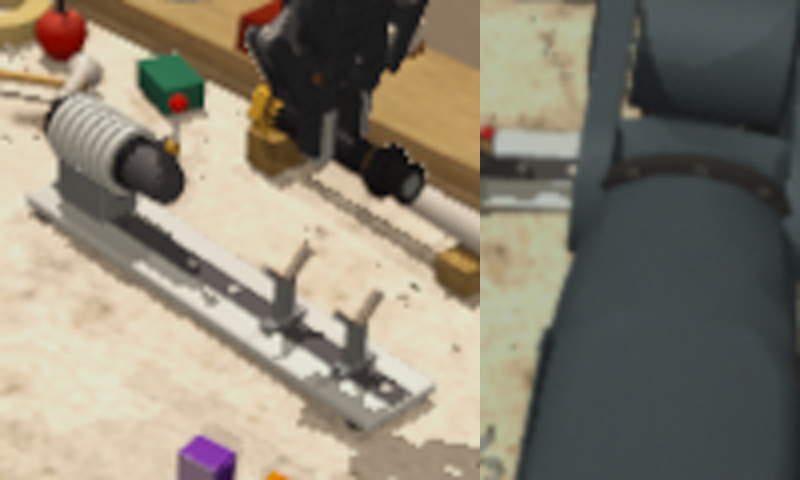

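```bash
python3 - <<'E'
from fit import *
p=np.array([[405,315],[462,280],[510,382],[570,348]]); q=onz("scene",S(p),.073); print("rest tips",q,"mid",q.mean(0))
U=lambda p:un(p,4,275,170)
e=onz("scene",U([[412,183],[256,93]]),.1675); print("eyepiece end, slit end (approx) @z .1675",e)
M=np.array([.6425,-.0684,.1675]); u=np.array([.063,.998,0])
for z in(.160,.1675,.175): print(z,"pred eyepiece px(4x)",(proj("scene",np.r_[(M-.066*u)[:2],z])-[275,170])*4+1.5,"slit",(proj("scene",np.r_[(M+.057*u)[:2],z])-[275,170])*4+1.5)
E
```

```text
rest tips [[ 0.6196 -0.0435]
 [ 0.6554 -0.0432]
 [ 0.615  -0.1031]
 [ 0.6499 -0.1052]] mid [ 0.635  -0.0738]
eyepiece end, slit end (approx) @z .1675 [[ 0.637  -0.1292]
 [ 0.6485 -0.0003]]
0.16 pred eyepiece px(4x) [419.3591 196.7904] slit [266.5281 111.9815]
0.1675 pred eyepiece px(4x) [420.586  185.6123] slit [267.1307 101.1838]
0.175 pred eyepiece px(4x) [421.8222 174.3484] slit [267.7376  90.3083]
```

```bash
python3 - <<'E'
from fit import *
for a,b in (([529,124],[433.5,297.5]),([646,124],[540,365]),([722,90],[652,490]),([721,196],[543,545]),([118,170],[42,208]),([323,75],[267,65]),([446,128],[350,342]),([692,139],[580,490])):
    X=tri(T(a),S(b))[0]; print(a,X,"reproj err",(proj("top",X)-T(a)).round(2),(proj("scene",X)-S(b)).round(2))
# projection of rest model: mouth tips with top-fit and edges
for v in ([.6507,.0311,.0624],[.647,.0275,.063]):
    print(v,[((proj("scene",W(v,X))-[275,185]+.5)*6-.5).round(0).tolist() for X in ((-16.5,-65,73),(16.5,-65,73),(-16.5,-127,73),(16.5,-127,73))],
     [((proj("top",W(v,X))-[225,190]+.5)*5.7-.5).round(0).tolist() for X in ((-16.5,-65,73),(16.5,-65,73),(-16.5,-127,73),(16.5,-127,73))])
E
```

```text
[529, 124] [ 0.6444 -0.0357  0.0655] reproj err [ 0.42 -0.46] [-0.6   0.08]
[646, 124] [ 0.6421 -0.0966  0.064 ] reproj err [ 0.07 -0.07] [-0.1   0.01]
[722, 90] [ 0.6687 -0.1418  0.011 ] reproj err [-0.48  0.5 ] [ 0.7  -0.11]
[721, 196] [ 0.6072 -0.1368  0.015 ] reproj err [-1.    1.08] [ 1.53 -0.24]
[118, 170] [0.633  0.1895 0.0099] reproj err [-0.15  0.2 ] [ 0.22 -0.02]
[323, 75] [0.6577 0.0715 0.1265] reproj err [-0.25  0.29] [ 0.34 -0.04]
[446, 128] [0.6502 0.0103 0.0167] reproj err [-0.34  0.39] [ 0.49 -0.06]
[692, 139] [ 0.6414 -0.1244  0.0162] reproj err [-0.26  0.28] [ 0.38 -0.06]
[0.6507, 0.0311, 0.0624] [[403.0, 294.0], [459.0, 264.0], [512.0, 361.0], [568.0, 330.0]] [[527.0, 145.0], [529.0, 84.0], [645.0, 150.0], [647.0, 88.0]]
[0.647, 0.0275, 0.063] [[403.0, 301.0], [460.0, 271.0], [513.0, 369.0], [569.0, 337.0]] [[534.0, 152.0], [536.0, 90.0], [652.0, 157.0], [654.0, 95.0]]
```

```bash

python3 -m inch '[[-0.001,0.001,0.025,0],[-0.002,0.001,0.05,0],[-0.002,0.001,0.075,0],[-0.002,0.001,0.09,0],[-0.002,0.001,0.093,0]]'
python3 -m inch '[[0,0,0.001,0],[0,0,0.002,0],[0,0,0.003,0],[0,0,0.003,0]]'
python3 -m inch '[[0,0,0.001,0],[0,0,0.002,0],[0,0,0.003,0],[0,0,0.003,0]]'
python3 goal.py 0.644 -0.068 0.057 1.508
```

```text
time_s: 5.5
ee_pos: [0.643, -0.071, 0.0647]
orientation: [-0.001, 0.729, 0.684, -0.001]
contact_force: [-1.1, -0.4, -0.1]
finger_gap: 0.241
gripper_force: 39.6
time_s: 5.9
ee_pos: [0.6442, -0.0715, 0.0639]
orientation: [0.0, 0.729, 0.684, 0.0]
contact_force: [0.1, 0.3, -2.1]
finger_gap: 0.238
gripper_force: 39.6
time_s: 6.3
ee_pos: [0.6438, -0.0714, 0.0601]
orientation: [-0.0, 0.729, 0.684, -0.0]
contact_force: [-0.7, -0.3, -1.1]
finger_gap: 0.241
gripper_force: 39.6
t 6.3 at [ 0.6438 -0.0714  0.0601] psi 1.5068 zaxis [-2.e-04  1.e-04 -1.e+00] gap 0.241 F [-0.7 -0.3 -1.1] -> shift [ 0.0034 -0.      0.0031] turn -0.0012
```

```bash

python3 -m inch '[[0,0,0.001,0],[0,0,0.002,0],[0,0,0.002,0]]'|grep -E "pos|contact"
python3 -m inch '[[0,0,0.001,0],[0,0,0.002,0],[0,0,0.002,0]]'|grep -E "pos|contact"
python3 -m inch '[[0,0,0.001,0],[0,0,0.001,0],[0,0,0.001,0]]'|grep -E "pos|contact"
```

```text
ee_pos: [0.6446, -0.0715, 0.0589]
contact_force: [1.9, -0.2, 3.1]
ee_pos: [0.6455, -0.0717, 0.0579]
contact_force: [3.0, -0.5, 9.7]
ee_pos: [0.646, -0.0717, 0.0573]
contact_force: [4.6, 0.1, 11.8]
```

```bash

python3 -m inch '[[0,0.001,0,0],[0,0.002,0,0],[0,0.002,0,0],[0,0.002,0,0]]'|grep -E "pos|contact"
python3 -m inch '[[0,0.001,0,0],[0,0.002,0,0],[0,0.002,0,0],[0,0.002,0,0]]'|grep -E "pos|contact"
```

```text
ee_pos: [0.6462, -0.0717, 0.0572]
contact_force: [-7.2, -0.6, 18.5]
ee_pos: [0.6464, -0.0717, 0.0571]
contact_force: [-16.0, 0.7, 26.2]
```

```bash

python3 -m inch '[[0,-0.002,0,0],[0,-0.003,0,0],[0,-0.003,0,0],[0,-0.003,0,0]]'|grep -E "pos|contact"
python3 -m inch '[[0,0,0,0],[0,0,0,0],[0,0,0,0],[0,0,0,0],[0,0,0,0]]' 50
python3 goal.py 0.646 -0.0717 0.12 1.508
python3 -m inch '[[0,0,-0.01,0],[0,0,-0.03,0],[0,0,-0.06,0],[0,0,-0.09,0],[0,0,-0.12,0]]'
python3 goal.py 0.62 0.0700 0.20 1.508
```

```text
ee_pos: [0.6461, -0.0717, 0.0572]
contact_force: [-2.2, 0.9, 14.2]
time_s: 8.9
ee_pos: [0.6447, -0.0715, 0.0551]
orientation: [-0.0, 0.729, 0.684, -0.0]
contact_force: [-0.5, 0.0, -0.8]
finger_gap: 0.498
gripper_force: 0.0
t 8.9 at [ 0.6447 -0.0715  0.0551] psi 1.5068 zaxis [-5.e-04  1.e-04 -1.e+00] gap 0.498 F [-0.5  0.  -0.8] -> shift [-0.0001  0.0013 -0.0649] turn -0.0012
time_s: 9.4
ee_pos: [0.6448, -0.0715, 0.1773]
orientation: [0.0, 0.729, 0.684, 0.0]
contact_force: [-0.1, -0.7, 0.6]
finger_gap: 0.497
gripper_force: 0.0
t 9.4 at [ 0.6448 -0.0715  0.1773] psi 1.5068 zaxis [ 5.e-04 -1.e-04 -1.e+00] gap 0.497 F [-0.1 -0.7  0.6] -> shift [ 0.1396 -0.0338 -0.0228] turn -0.0012
```

```bash

python3 -m inch '[[0.03,-0.01,0,0],[0.065,-0.02,0,0],[0.10,-0.033,0,0],[0.125,-0.041,0.01,0],[0.14,-0.044,0.03,0]]' 0 20
python3 -m inch '[[0,0,0.015,0],[0,0,0.03,0],[0,0,0.035,0],[0,0,0.035,0]]'
python3 goal.py 0.64 0.0715 0.112 1.508
python3 - <<'E'
from h import *
im=arm.grab_frame("scene"); cv2.imwrite("pics/g1.png",cv2.resize(im[150:270,270:400][:,:,::-1],None,fx=5,fy=5,interpolation=cv2.INTER_CUBIC)); cv2.imwrite("pics/scene4.png",im[:,:,::-1])
E
```

```text
time_s: 9.9
ee_pos: [0.6102, 0.0731, 0.1473]
orientation: [0.001, 0.729, 0.685, 0.001]
contact_force: [-0.4, 0.6, -0.1]
finger_gap: -0.003
gripper_force: 0.0
time_s: 10.3
ee_pos: [0.6098, 0.0702, 0.1096]
orientation: [-0.0, 0.73, 0.684, -0.0]
contact_force: [0.5, -0.5, -0.1]
finger_gap: -0.0
gripper_force: 0.0
t 10.3 at [0.6098 0.0702 0.1096] psi 1.5057 zaxis [-1.2e-03 -1.0e-04 -1.0e+00] gap -0.0 F [ 0.5 -0.5 -0.1] -> shift [ 0.0033  0.03   -0.0024] turn -0.0023
```

View pics/g1.png

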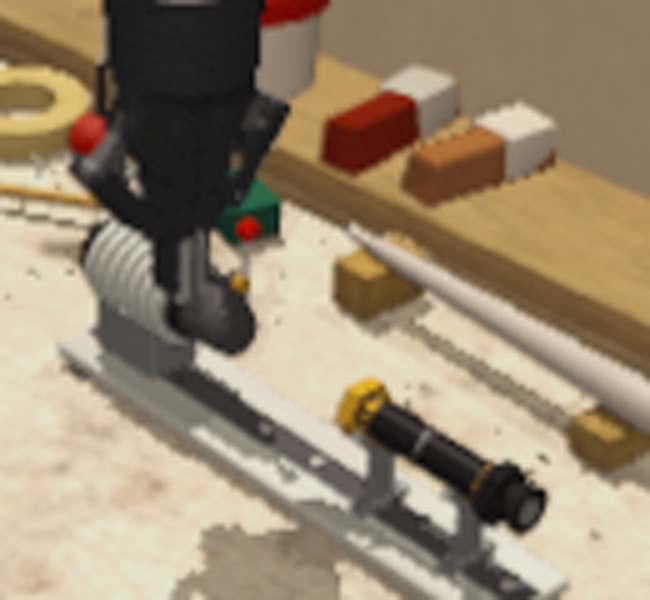

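The spectroscope lies seated in both V-rests with its brass end towards the lamp, at (365,400). The closed fingers, near (190,300), stand on the robot's side of the red ball at (247,230). Now I'll push the ball.

```bash

python3 -m inch '[[0.001,0.006,0,0],[0.001,0.012,0,0],[0.001,0.018,0,0],[0.001,0.024,0,0],[0.001,0.03,0,0]]'|grep -E "pos|contact"
python3 -m inch '[[0,0.004,0,0],[0,0.008,0.001,0],[0,0.012,0.003,0],[0,0.016,0.005,0],[0,0.02,0.006,0]]'|grep -E "pos|contact"
python3 -m inch '[[0,0.002,0,0],[0,0.004,0,0],[0,0.006,0,0],[0,0.006,0,0],[0,0.006,0,0]]'|grep -E "pos|contact"
python3 - <<'E'
from h import *
for n in("scene","top"): cv2.imwrite(f"pics/{n}5.png",arm.grab_frame(n)[:,:,::-1])
im=cv2.imread("pics/scene5.png").astype(int)[150:270,270:400]; m=((im[...,2]>150)&(im[...,1]<70)&(im[...,0]<70)).astype(np.uint8)
k,l,st,c=cv2.connectedComponentsWithStats(m); print([(s[4],(cc+[270,150]).round(1)) for s,cc in zip(st[1:],c[1:]) if s[4]>3])
for th in(.1,.6,1.0,1.2):
    print(th,proj("scene",[.6546+.031*np.sin(th),.071-.063*.031*np.sin(th),.095+.031*np.cos(th)]).round(1))
E
```

```text
ee_pos: [0.6406, 0.0701, 0.1104]
contact_force: [-0.9, -0.7, 0.1]
ee_pos: [0.6597, 0.0689, 0.1038]
contact_force: [-2.1, 0.3, -0.1]
ee_pos: [0.666, 0.0685, 0.1044]
contact_force: [-0.6, 0.4, 0.5]
[(np.int32(22), array([287.7, 175.5])), (np.int32(9), array([292.8, 174.7]))]
0.1 [319.6 195.7]
0.6 [323.7 195.6]
1.0 [326.  197.5]
1.2 [326.7 199. ]
```

```bash

python3 -m inch '[[0,0.002,0,0],[0,0.003,0,0],[0,0.004,0,0],[0,0.004,0,0],[0,0.004,0,0]]'|grep -E "pos|contact"
python3 -m inch '[[0,0.002,0,0],[0,0.003,0,0],[0,0.004,0,0],[0,0.004,0,0],[0,0.004,0,0]]'|grep -E "pos|contact"
```

```text
ee_pos: [0.6696, 0.0682, 0.1043]
contact_force: [-3.7, -0.3, 2.7]
ee_pos: [0.6714, 0.0682, 0.1039]
contact_force: [-16.4, 0.5, 9.5]
```

```bash

python3 -m inch '[[0,-0.01,0,0],[0,-0.03,0,0],[0,-0.06,0,0],[0,-0.075,-0.03,0],[0,-0.085,-0.07,0]]' 55|grep -E "pos|contact"
python3 -m inch '[[-0.04,-0.02,0,0],[-0.085,-0.04,0,0],[-0.13,-0.06,0,0],[-0.17,-0.08,0,0],[-0.202,-0.10,0,0]]'|grep -E "pos|contact"
python3 goal.py 0.473 -0.13 0.12 1.50
python3 - <<'E'
from h import *
for n in("scene","top"): cv2.imwrite(f"pics/{n}6.png",arm.grab_frame(n)[:,:,::-1])
a=cv2.imread("pics/top6.png");s=cv2.imread("pics/scene6.png")
cv2.imwrite("pics/i1.png",np.vstack([cv2.resize(s[180:290,275:410],None,fx=4,fy=4,interpolation=cv2.INTER_CUBIC)[:,:540],cv2.resize(a[195:235,230:365],(540,160),interpolation=cv2.INTER_CUBIC)]))
E
```

```text
ee_pos: [0.5873, 0.0734, 0.1735]
contact_force: [0.3, -0.8, 0.5]
ee_pos: [0.4757, -0.1238, 0.1746]
contact_force: [0.5, -0.4, -0.4]
t 13.95 at [ 0.4757 -0.1238  0.1746] psi 1.5061 zaxis [ 1.7e-03 -8.0e-04 -1.0e+00] gap 0.55 F [ 0.5 -0.4 -0.4] -> shift [-0.0063 -0.0024  0.0546] turn 0.0061
```

View pics/i1.png

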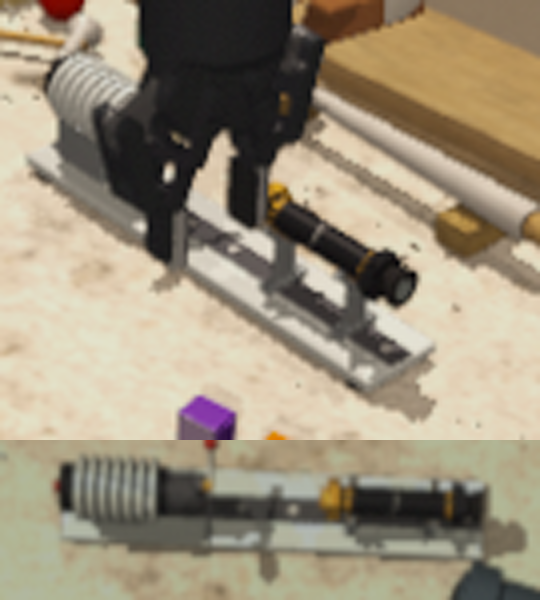

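```bash
python3 - <<'E'
from h import *
np.set_printoptions(precision=4,suppress=True)
R={"top":(335,255,400,278),"scene":(315,275,380,330)}
for n,(x0,y0,x1,y1) in R.items():
    im=cv2.imread(f"pics/{n}0.png")[y0:y1,x0:x1]; hsv=cv2.cvtColor(im,cv2.COLOR_BGR2HSV).astype(int); H,S_,V=hsv[...,0],hsv[...,1],hsv[...,2]
    pts={}
    for g,(lo,hi) in {"violet":(125,155),"amber":(8,20),"green":(60,90)}.items():
        m=(H>=lo)&(H<=hi)&(S_>140); v=V[m]; m&=V>(.8 if n=="scene" else .75)*np.percentile(v,95)
        k,l,st,c=cv2.connectedComponentsWithStats(m.astype(np.uint8)); b=1+np.argmax(st[1:,4]); yx=np.argwhere(l==b)[:,::-1].astype(np.float32)
        rect=cv2.minAreaRect(yx+[x0,y0]) if 0 else None
        pts[g]=c[b]+[x0,y0]; print(n,g,st[b][4],pts[g],onz(n,pts[g],.068)[0])
    w=onz(n,[pts["violet"],pts["green"]],.068); d=w[0]-w[1]; print("yaw of y axis (dx/dy)",d[0]/d[1],"len",np.hypot(*d))
# spectroscope & ball in top6
p=[[310.5,0],[350.5,0]]
U=lambda q:np.array([(q[0]+.5)/4-.5+230,(q[1]-440+.5)/4-.5+195])
print("slit tip, eyepiece @.065",onz("top",[U([322,496]),U([482,503])],.065),"ball@.106",onz("top",U([210,443]),.106),"pivot",onz("top",U([207,485]),.095))
E
```

```text
top violet 50 [351.18 266.48] [ 0.4743 -0.1297]
top amber 57 [367.8596 264.0526] [ 0.4803 -0.1795]
top green 48 [383.9792 261.8333] [ 0.4856 -0.2278]
yaw of y axis (dx/dy) -0.11503423884069236 len 0.09871790027541631
scene violet 51 [326.9216 282.6863] [ 0.4728 -0.1306]
scene amber 72 [345.4722 292.25  ] [ 0.4781 -0.1796]
scene green 65 [365.1538 302.3077] [ 0.4837 -0.2291]
yaw of y axis (dx/dy) -0.11020366948673493 len 0.09906371845266752
slit tip, eyepiece @.065 [[ 0.6519 -0.0128]
 [ 0.6438 -0.1332]] ball@.106 [[0.6849 0.0687]] pivot [[0.656 0.072]]
```

```bash

python3 -m inch '[[-0.003,-0.001,0.02,-0.09],[-0.006,-0.001,0.04,-0.177],[-0.006,-0.001,0.06,-0.177],[-0.006,-0.001,0.075,-0.177],[-0.006,-0.001,0.075,-0.177]]'|grep pos
python3 goal.py 0.474 -0.130 0.03 1.683
```

```text
ee_pos: [0.4747, -0.1272, 0.0978]
t 14.55 at [ 0.4747 -0.1272  0.0978] psi 1.684 zaxis [-2.e-03  8.e-04 -1.e+00] gap 0.546 F [ 0.2 -0.5  0.6] -> shift [-0.0028 -0.0008  0.0678] turn 0.001
```

```bash

python3 -m inch '[[-0.002,-0.001,0.02,0],[-0.003,-0.001,0.04,0],[-0.003,-0.001,0.06,0],[-0.003,-0.001,0.067,0],[-0.003,-0.001,0.067,0]]'|grep -E "pos|contact"
python3 -m inch '[[0,0,0,0],[0,0,0,0]]'|grep -E "pos|contact"
python3 goal.py 0.474 -0.130 0.03 1.683
python3 -m inch '[[0,0,0,0],[0,0,0,0],[0,0,0,0],[0,0,0,0],[0,0,0,0]]' 0 30
python3 goal.py 0.474 -0.130 0.03 1.683
```

```text
ee_pos: [0.4745, -0.1307, 0.0323]
contact_force: [1.3, -0.2, 0.5]
ee_pos: [0.475, -0.131, 0.0333]
contact_force: [-0.3, -1.0, 0.1]
t 15.25 at [ 0.475  -0.131   0.0333] psi 1.6839 zaxis [ 1.6e-03 -6.0e-04 -1.0e+00] gap 0.55 F [-0.3 -1.   0.1] -> shift [ 0.0011 -0.0008  0.0033] turn 0.0009
time_s: 15.75
ee_pos: [0.4746, -0.1309, 0.0329]
orientation: [0.0, 0.666, 0.746, 0.0]
contact_force: [-1.1, -0.4, 6.7]
finger_gap: 0.229
gripper_force: 31.4
t 15.75 at [ 0.4746 -0.1309  0.0329] psi 1.6838 zaxis [ 8.e-04 -3.e-04 -1.e+00] gap 0.229 F [-1.1 -0.4  6.7] -> shift [ 0.001  -0.0005  0.0029] turn 0.0008
```

```bash

python3 -m inch '[[0,0,-0.003,0],[0,0,-0.01,0],[0,0,-0.025,0],[0,0,-0.055,0],[0,0,-0.09,0]]'|grep -E "pos|contact|gap"
python3 -m inch '[[0.005,0.01,-0.02,0],[0.025,0.035,-0.03,0.04],[0.05,0.07,-0.035,0.08],[0.075,0.105,-0.035,0.12],[0.10,0.14,-0.035,0.16]]'|grep -E "pos|contact|gap"
python3 -m inch '[[0,0,0,0],[0,0,0,0]]'|grep -E "pos|contact|gap"
python3 goal.py 0.652 0.030 0.15 1.5075
```

```text
ee_pos: [0.4736, -0.1306, 0.123]
contact_force: [0.5, -0.5, -0.3]
finger_gap: 0.226
ee_pos: [0.6031, -0.0144, 0.1581]
contact_force: [0.6, -1.0, -0.8]
finger_gap: 0.233
ee_pos: [0.6019, -0.0151, 0.1571]
contact_force: [-0.5, -1.0, -1.1]
finger_gap: 0.228
t 16.95 at [ 0.6019 -0.0151  0.1571] psi 1.5255 zaxis [-8.e-04 -1.e-04 -1.e+00] gap 0.228 F [-0.5 -1.  -1.1] -> shift [0.0474 0.048  0.0071] turn 0.018
```

```bash

python3 -m inch '[[0.012,0.012,0,0.005],[0.024,0.024,0,0.01],[0.036,0.036,0,0.018],[0.044,0.045,0,0.018],[0.0475,0.048,0,0.018]]'|grep -E "pos|contact|gap"
python3 -m inch '[[0,0,0,0],[0,0,0,0],[0,0,0,0]]'|grep -E "pos|contact|gap"
python3 goal.py 0.652 0.030 0.06 1.5075
python3 - <<'E'
from h import *
for n in("scene","top"): cv2.imwrite(f"pics/{n}7.png",arm.grab_frame(n)[:,:,::-1])
s=cv2.imread("pics/scene7.png"); hsv=cv2.cvtColor(s,cv2.COLOR_BGR2HSV)
m=cv2.inRange(hsv,(125,60,30),(160,255,255)); k,l,st,c=cv2.connectedComponentsWithStats(m)
print([(a[:5].tolist(),b.round(1)) for a,b in zip(st[1:],c[1:]) if a[4]>8])
for y in(.016,.044):
  for z in(.126,.186): print(y,z,[proj("scene",[x,y,z]).round(1).tolist() for x in(.642,.662)])
E
```

```text
ee_pos: [0.6524, 0.0293, 0.1574]
contact_force: [-0.7, -0.2, -0.9]
finger_gap: 0.229
ee_pos: [0.6519, 0.029, 0.1573]
contact_force: [-0.5, 0.2, -1.3]
finger_gap: 0.227
t 17.75 at [0.6519 0.029  0.1573] psi 1.5054 zaxis [-3.e-04 -1.e-04 -1.e+00] gap 0.227 F [-0.5  0.2 -1.3] -> shift [0.001  0.0001 0.0973] turn -0.0021
[([329, 177, 8, 26, 152], array([332.6, 188.8]))]
0.016 0.126 [[331.2, 206.0], [336.6, 203.1]]
0.016 0.186 [[332.1, 184.7], [337.7, 181.9]]
0.044 0.126 [[323.0, 201.8], [328.4, 198.9]]
0.044 0.186 [[323.7, 180.6], [329.2, 177.9]]
```

```bash

python3 -m inch '[[0.001,0,0.02,-0.002],[0.001,0,0.04,-0.002],[0.001,0,0.06,-0.002],[0.001,0,0.08,-0.002],[0.001,0,0.09,-0.002]]'|grep -E "pos|contact|gap"
python3 -m inch '[[0,0,0.004,0],[0,0,0.007,0],[0,0,0.007,0],[0,0,0.007,0],[0,0,0.007,0]]'|grep -E "pos|contact|gap"
python3 goal.py 0.652 0.030 0.06 1.5075
python3 - <<'E'
from h import *
for n in("scene","top"): cv2.imwrite(f"pics/{n}8.png",arm.grab_frame(n)[:,:,::-1])
a=cv2.imread("pics/top8.png");s=cv2.imread("pics/scene8.png")
cv2.imwrite("pics/j1.png",np.vstack([cv2.resize(s[165:285,270:405],None,fx=3.7,fy=3.7,interpolation=cv2.INTER_CUBIC)[:,:499],cv2.resize(a[195:235,230:365],(499,148),interpolation=cv2.INTER_CUBIC)]))
E
```

```text
ee_pos: [0.6515, 0.0304, 0.0656]
contact_force: [-0.4, -0.4, -1.0]
finger_gap: 0.232
ee_pos: [0.6527, 0.0305, 0.0609]
contact_force: [-0.2, -0.6, -0.9]
finger_gap: 0.228
t 18.85 at [0.6527 0.0305 0.0609] psi 1.5078 zaxis [ 0.001 -0.    -1.   ] gap 0.228 F [-0.2 -0.6 -0.9] -> shift [-0.0006 -0.0006  0.0009] turn 0.0003
```

View pics/j1.png

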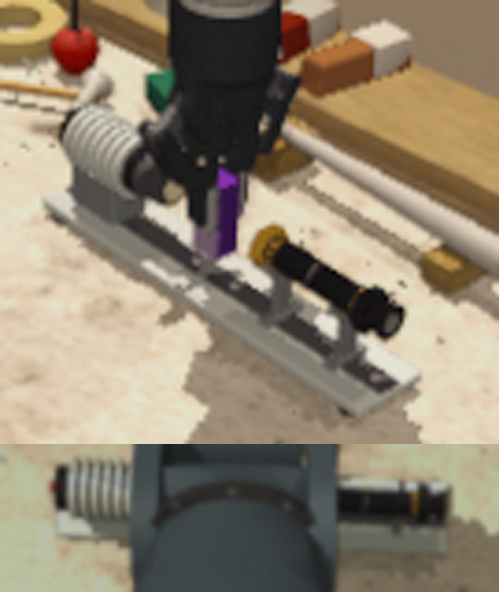

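The violet glass stands upright in the gap at (215,215), between the uncovered pale lens at (172,190) and the brass slit at (265,245). I'll take out the last millimetre, let it settle and hand in.

```bash

python3 -m inch '[[-0.0005,0,0.001,0],[-0.0005,0,0.001,0],[-0.0005,0,0.001,0],[-0.0005,0,0.001,0],[-0.0005,0,0.001,0]]'|grep -E "pos|contact|gap"
python3 -m inch '[[0,0,0,0],[0,0,0,0],[0,0,0,0],[0,0,0,0],[0,0,0,0]]'|grep -E "pos|contact|gap"
python3 -c "
from rig import arm
print(arm.finish_job())"
```

```text
ee_pos: [0.6523, 0.0301, 0.0593]
contact_force: [0.2, -0.3, -1.6]
finger_gap: 0.23
ee_pos: [0.6523, 0.03, 0.0593]
contact_force: [0.8, 0.2, -1.2]
finger_gap: 0.225
the job is handed in; nothing more can be done
None
```

I handed the job in after about 20 s of the 59 s allowed: the spectroscope is in its V-rests with the slit end facing the lamp, the shutter is pushed open to its stop, and the arm is holding the violet glass upright in the light gap, centred to within about 1–2 mm by my measurements.

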